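# Put the flat chisel from the divided bin back in its set

## Robot

A 6-joint arm with a two-finger parallel gripper is mounted at the origin on the work surface. World frame = base frame: x ahead of the robot, y to its left, z up, the work surface at z = 0. Lengths are in m, angles in rad, forces in N, time in s.
With the tool pointing down it reaches from about 0.375 to 0.9 m from the base axis. Payload 3.1 kg.
Tool frame: the origin (TCP) lies at the very end of the fingers, on their centre line; the grasp point (between the pads) lies 19 mm behind it; z points along the fingers, y is the direction in which the jaws open and shut (so a half turn about z gives the same grasp; the last joint's range is limited). The gripper opens to 85 mm and grips with 20 to 120 N. Pads are 22 mm wide; open, the fingers measure 114 mm over their backs; the gripper's body (76 mm by 85 mm) begins 54 mm behind the grasp point. The pads swing forward as they close: fully open they stand 13 mm farther back than shut.
Start: joints at [-0.178, 0.527, 1.433, -0, 1.181, -0.178], TCP at [0.625, 0, 0.231] pointing down, gripper open.
Joint ranges: [-3.08, 3.08], [-0.75, 2.2], [0.22, 2.44], [-1.43, 4.57], [0, 2.65], [-2.85, 2.85]. Speed limits (rad/s): [2.79, 2.79, 3.14, 3.14, 3.14, 3.14].

## Interface

Orientations are given as a unit quaternion [x, y, z, w].
In Python, from station import manip gives the robot as it stands. The module is installed in compiled form; this text tells all that it offers.
- The arm moves only by the tool send_rows, never from a script. Its argument "commands" is a list of rows, each an object with "delta_pos": the shift along the world's x, y, z in cm, a list of three; "yaw": the turn about the world's z in rad. A call has 1 to 10 rows; each row shifts and turns the pose as measured when the row begins; what a row does not reach is not made up. A row lasts 1/8 s, in which the tool goes at most 62.5 mm and 10.7 degrees, less where a joint would pass 70% of its speed; a pose out of reach is approached as far as the arm can. A call is refused whole if a number of a shift passes 6.25 or a number of a turn 0.188, either way. A call with a gripper value outside its range is refused whole. "grip" is the closure, from -1 (fully open) to 1 (shut), set as the call begins (left out, the last holds). The fingers move at their own pace and stop on an object; "force" is the grip in N (left out, the last holds). Time passes only in rows, so rows that do not move let the fingers close. It gives the time, the measured TCP pose, the force and the opening at its end, in the units of the state.
- manip.sense(): the state, without advancing time (a new reading comes with each control period).
- manip.snapshot(name): name is "scene" or "side" or "wrist"; returns the picture (400x640x3 uint8, blue, green, red); there is no depth.
- manip.get_calibration(name): a dict with "fx", "fy", "cx", "cy" (pixels), "world_to_cam" (4x4, takes a point from world to camera coordinates); the wrist camera has in their place "mount" (4x4, takes a point from camera to tool coordinates, whose origin is the TCP and whose axes are the flange's). Camera axes: x right, y down, z forward; pixel columns grow to the right and rows downward; lengths in m; the calibration is good to about 2 mm. The wrist camera is an equidistant fisheye: a pixel r from the principal point sees the ray r / f radians off the axis. A picture is of the moment at which its call begins: read the wrist's pose just before it. get_calibration takes no time and is no camera call.
- manip.sign_off(): hands the job in, once; it reports no verdict.
The state is a dict: "t": time; "q": joint angles; "qd": joint speeds; "tau": joint torques, N m; "tcp_pos": TCP position; "tool_rot": TCP orientation; "force": force on the tool from outside, world axes, zero at the start; "ft_torque": the same for the moment, N m; "finger_gap": opening from 0.0 (shut) to 1.0 (fully open).
Only numpy, scipy, OpenCV 4.12 (cv2) and the standard library are available. Lean on these libraries where they do the work, as an engineer would, in place of code of your own. Each camera call takes 0.05 s, during which the arm holds its last target. There are 200 camera calls.

## Task

The flat cold chisel, the one with the red shank, was left in the blue divided bin: lift it out by its head, lay it flat on the bench top and let go of it, then take it again by its middle and lay it in the one empty place of the open chisel case, flat and fully down, with its head on the same side as the heads of the other tools there. Lay it gently both times, without dropping it, and leave everything else where it is.

Things in the scene. Friction and masses are not known exactly. Their poses are not given: they have to be found in the camera images.
- chisel_mid (a point): Middle of the flat cold chisel (on its axis, 80 mm from either end): steel bar 160 x 24 x 13 mm, about 300 g, shank painted red, bare head at one end (last 14 mm, 19 x 10 mm), bare wedge tapering over 50 mm to a straight 24 mm edge at the other. x runs along it towards the head, y across the 24 mm width, z across the 13 mm thickness (either broad face may be down).
- chisel_head (a point): Centre of the chisel's head end, 80 mm from its middle. At the start the chisel stands edge down in a cell of the bin, its broad face leaning on the bin's near (-x) long rim, about 24 degrees from upright, the head leaning to the bin's -x side; some 64 mm of it stands out past the rim.
- chisel_edge (a point): Centre of the chisel's cutting edge, 80 mm from its middle; at the start at the foot of the bin's +x wall.
- bin: Blue plastic bin, fixed: outside 58 (x) by 200 (y) by 89 mm high, walls and floor 4 mm; two grey dividers make three cells along y, 64 mm apart, each 50 mm (x) by 61 mm (y); dividers end 12 mm below the rim. Origin: centre of the underside. Chisel, screwdriver and file stand one in each cell, in any order, all leaning on the -x rim.
- place_mid (a point): Centre of the empty place in the case, on its floor, 6 mm above the bench: a trough 31 mm wide (y), 176 mm long (x) between lands 15 mm high; the middle 64 mm of its length has no lands (finger channel, same floor). The chisel lies in it broad face down, its middle 6.5 mm above this point, head at -x. Neighbouring tools, up to 18 mm wide, lie 54 mm away on y; the case wall 39 mm or more.
- case: Blue steel case of the chisel set, fixed, lid laid back on the bench at its +x side (190 mm long, under 40 mm high): inside 176 (x) by 240 mm (y), walls 34 mm high, 2 mm thick; black insert with four places along y at -81, -27, 27, 81 mm, three filled with heads at -x, one empty; which one varies. Origin: centre of the underside.
- cape_chisel_mid (a point): Narrow-edged red chisel lying in the case, 158 mm long, 18 mm wide, 13 mm thick, head at -x of the case; point near its middle, on its axis. To be left alone.
- drift_punch_mid (a point): Red drift punch lying in the case, 155 mm long, 14 mm square; point near its middle, on its axis. To be left alone.
- centre_punch_mid (a point): Red centre punch lying in the case, 150 mm long, 14 mm square; point near its middle, on its axis. To be left alone.
- screwdriver_mid (a point): Screwdriver with a yellow handle (25 mm square, upper 80 mm of its 175 mm) standing in the bin, handle up, leaning about 20 degrees; point half-way along it. To be left alone.
- file_mid (a point): File with a pale wooden handle (25 mm, upper 80 mm of its 180 mm) standing in the bin, handle up, leaning about 20 degrees; point half-way along it. To be left alone.
- hammer: Hammer, 260 mm long, lying on the bench beyond the working area; to be left alone.
- spray_can_mid (a point): Spray can, 65 mm across, 190 mm high, standing on the bench beyond the working area; point half-way up. To be left alone.
- table: The wooden bench top, its surface at z = 0. Between the bin and the case it is clear around (0.50, 0.03), some 230 mm along x and 130 mm along y.
Mind the look-alikes: they are no part of the job. Leave any green or purple look-alike of the part that bears chisel_mid alone.

How it is judged:
On the way:
1. the chisel lies flat on the bench top, let go and at rest, outside bin and case (contact force between chisel and table above 0.5 N and height (world z) of each of chisel_head, chisel_edge below 0.015 m and contact force between the fingers and chisel below 0.1 N and linear speed of chisel below 0.02 m/s), for 0.2 s.
At the end, for the whole second after the job is handed in: The chisel rests, let go, in the empty place: middle within 9 mm along and 5 mm across its centre and under 9.5 mm above its floor, both ends under 10.5 mm, head at the place's -x end; other tools in the case within 15 mm, screwdriver, file, hammer and spray can within 30 mm of their start (x of chisel_mid in the frame of place_mid between -0.009 and 0.009 m and y of chisel_mid in the frame of place_mid between -0.005 and 0.005 m and z of chisel_mid in the frame of place_mid below 0.0095 m and z of each of chisel_head, chisel_edge in the frame of place_mid below 0.0105 m and x of chisel_head in the frame of place_mid below -0.065 m and contact force between the fingers and chisel below 0.1 N and linear speed of chisel below 0.02 m/s and distance of each of screwdriver_mid, file_mid, hammer, spray_can_mid from where it was at the start of the episode below 0.03 m and distance of each of cape_chisel_mid, drift_punch_mid, centre_punch_mid from where it was at the start of the episode below 0.015 m); the robot touches nothing.
It fails at once if the chisel is dropped or topples freely (faster than 0.8 m/s while the fingers do not touch it) (contact force between the fingers and chisel below 0.05 N and linear speed of chisel above 0.8 m/s).
It fails at once if another tool in the case is shifted by 15 mm or more (distance of any of cape_chisel_mid, drift_punch_mid, centre_punch_mid from where it was at the start of the episode above 0.015 m).
It fails at once if the screwdriver, file, hammer or spray can is shifted by 30 mm or more (distance of any of screwdriver_mid, file_mid, hammer, spray_can_mid from where it was at the start of the episode above 0.03 m).
It also fails if it takes over 51 s, if anything falls off the work surface, if the arm or the gripper's body presses on something with over 40 N, if the wrist force passes 120 N, or if a joint passes its speed limit or range.

## Working session

There is one attempt and no reset: what is moved stays moved. The work goes in short steps, Python scripts to look and compute and a tool call to move; the robot and the scene stay as the last step left them, time stands still between calls to the robot, and variables do not carry over. Pictures are saved under pics/ and viewed, about 8 in all and at most 12, crops included, and the job is handed in when it is done.

Besides the shell and the picture viewer there is one more tool, called after ">>>" as name(argument=value, ...), one argument or row to a line, values as JSON. send_rows: Moves the arm, as the interface text tells. Its arguments: {"type":"object","properties":{"commands":{"type":"array","items":{"type":"object","properties":{"delta_pos":{"type":"array","items":{"type":"number"}},"yaw":{"type":"number"}}}},"grip":{"type":"number"},"force":{"type":"number"}},"required":["commands"]}

```bash
mkdir -p pics; cat > h.py <<'E'
import numpy as np,cv2
from station import manip
def ray(n,u,v,c=None):
    c=c or manip.get_calibration(n); W=np.array(c["world_to_cam"]);R=W[:3,:3];o=-R.T@W[:3,3]
    d=R.T@np.array([(u-c["cx"])/c["fx"],(v-c["cy"])/c["fy"],1]);return o,d/np.linalg.norm(d)
def plane(n,u,v,z):
    o,d=ray(n,u,v);return o+d*(z-o[2])/d[2]
def tri(n1,p1,n2,p2):
    A=np.zeros((3,3));b=np.zeros(3);rs=[ray(n1,*p1),ray(n2,*p2)]
    for o,d in rs:
        P=np.eye(3)-np.outer(d,d);A+=P;b+=P@o
    x=np.linalg.solve(A,b);return x,[float(np.linalg.norm((np.eye(3)-np.outer(d,d))@(x-o))) for o,d in rs]
def proj(n,p):
    c=manip.get_calibration(n);W=np.array(c["world_to_cam"]);q=W[:3,:3]@np.array(p)+W[:3,3]
    return [c["fx"]*q[0]/q[2]+c["cx"],c["fy"]*q[1]/q[2]+c["cy"]]
E
python3 - <<'E'
from h import *
for n in("scene","side"):
    im=manip.snapshot(n);cv2.imwrite(f"pics/{n}0.png",im)
    c=manip.get_calibration(n);W=np.array(c["world_to_cam"]);print(n,c["fx"],(-W[:3,:3].T@W[:3,3]).round(3),W[2,:3].round(3))
s=manip.sense();print(s)
E
```

```text
scene 421.1166806282107 [ 1.214 -0.838  1.166] [-0.446  0.601 -0.663]
side 393.46425285786836 [0.469 1.105 1.11 ] [ 0.02  -0.706 -0.707]
{'t': 0.1, 'q': array([-1.78485754e-01,  5.28420388e-01,  1.43373858e+00, -1.98299437e-05,
        1.18145691e+00, -1.78457516e-01]), 'qd': array([-0.00032515, -0.00251117, -0.0020664 , -0.00190777,  0.00016457,
        0.00159341]), 'tau': array([ 4.33945943e-04, -4.43301880e+01, -1.78587180e+01, -2.04061280e-04,
        3.88642526e-03,  1.10165692e-05]), 'tcp_pos': array([6.24357087e-01, 1.48821448e-04, 2.30413831e-01]), 'tool_rot': array([ 7.07113735e-01,  7.07099103e-01, -5.84500723e-04, -8.25714447e-04]), 'force': array([-0.18362854,  0.1083943 , -0.08622032]), 'ft_torque': array([-0.00981151, -0.05141993,  0.00681659]), 'finger_gap': 0.9998902248857312}
```

View pics/scene0.png

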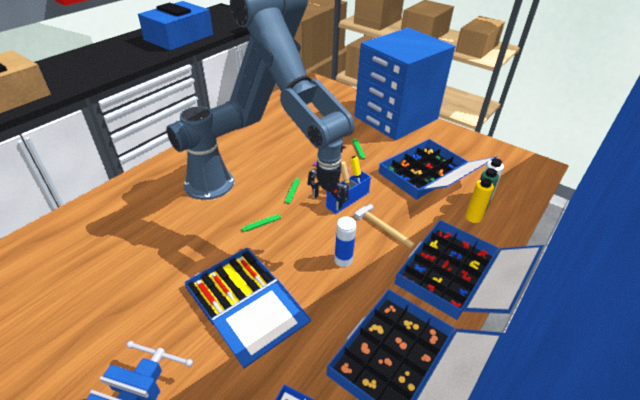

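View pics/side0.png

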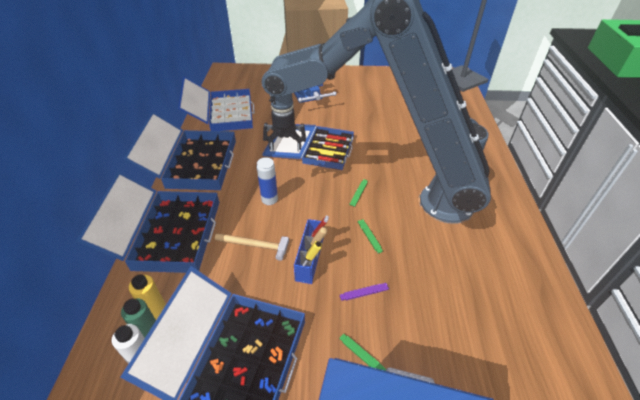

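Scene: bin at about (348,190) and case at (230,285). Side: bin at (311,250) with something red at (321,222), and case at (330,147). Green and purple bars on the bench are look-alikes. Next I enlarge the bin and case.

```bash
python3 - <<'E'
from h import *
a=cv2.imread("pics/side0.png");b=cv2.imread("pics/scene0.png")
f=lambda im,x,y,w,h,s:cv2.resize(im[y:y+h,x:x+w],None,fx=s,fy=s,interpolation=cv2.INTER_CUBIC)
A=f(a,285,205,66,83,6);B=f(b,300,140,80,83,5)
C=f(a,296,120,66,50,6);D=f(b,175,240,130,125,3)
def pad(x,w,h):
    o=np.zeros((h,w,3),np.uint8);o[:min(h,x.shape[0]),:min(w,x.shape[1])]=x[:h,:w];return o
cv2.imwrite("pics/c1.png",np.hstack([A,pad(B,400,A.shape[0])]))
cv2.imwrite("pics/c2.png",np.hstack([C[:300],pad(D,400,300)]) if 0 else np.hstack([pad(C,396,375),pad(D,400,375)]))
E
```

```text
(no output)
```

View pics/c1.png

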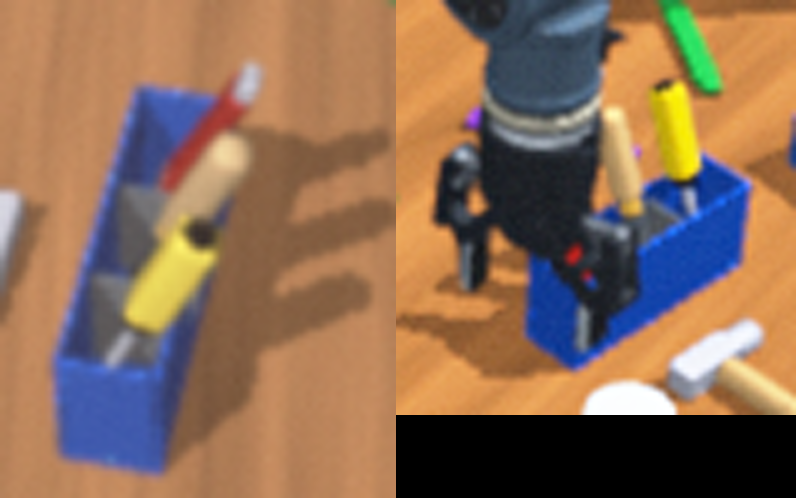

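View pics/c2.png

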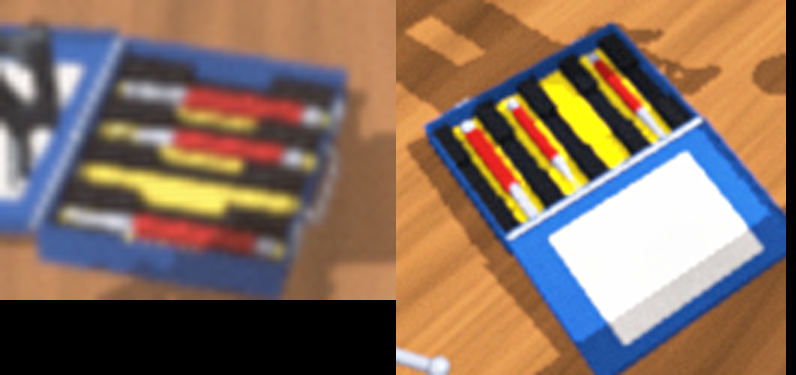

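The chisel (red, steel head, side px (327,217)) stands in the bin's far (-y) cell. The other red tools are in the case, and the bench bars are green or purple, so they don't match. The empty place is the yellow strip third from the -y end. I'll compute poses and save a wrist picture.

```bash
python3 - <<'E'
from h import *
k=lambda x,y:(285+x/6,205+y/6)
for nm,p in dict(px_py=(57,358),mx_py=(165,368),px_my=(140,88)).items(): print(nm,plane("side",*k(*p),.089).round(3))
p=k(252,72); print("head @.14-.15",plane("side",*p,.14).round(3),plane("side",*p,.15).round(3))
for n,roi in(("side",(296,120,66,50)),("scene",(180,245,90,75))):
    im=cv2.imread(f"pics/{n}0.png");x,y,w,h=roi
    hsv=cv2.cvtColor(im[y:y+h,x:x+w],cv2.COLOR_BGR2HSV);m=cv2.inRange(hsv,(22,120,90),(35,255,255))
    N,L,S,C=cv2.connectedComponentsWithStats(m)
    i=1+np.argmax(S[1:,4]);r=cv2.minAreaRect(np.argwhere(L==i)[:,::-1].astype(np.float32))
    b=cv2.boxPoints(r)+[x,y];print(n,S[i,4],C[i]+[x,y],plane(n,*(C[i]+[x,y]),.006).round(3),[plane(n,*q,.006).round(3)[:2].tolist() for q in b])
D=lambda x,y:(175+(x-396)/3,240+y/3)
print("case rim -x-y,-x+y,+x-y,+x+y",[plane("scene",*D(*q),.034).round(3)[:2].tolist() for q in((430,130),(610,27),(512,238),(703,120))])
cv2.imwrite("pics/w0.png",manip.snapshot("wrist"));c=manip.get_calibration("wrist");print(c)
E
```

```text
px_py [0.566 0.385 0.089]
mx_py [0.51  0.39  0.089]
px_my [0.533 0.195 0.089]
head @.14-.15 [0.469 0.226 0.14 ] [0.469 0.235 0.15 ]
side 169 [326.85207101 151.44378698] [ 0.478 -0.292  0.006] [[0.557, -0.284], [0.555, -0.327], [0.399, -0.292], [0.404, -0.25]]
scene 359 [237.15320334 279.50696379] [ 0.471 -0.287  0.006] [[0.393, -0.288], [0.392, -0.25], [0.544, -0.286], [0.543, -0.322]]
case rim -x-y,-x+y,+x-y,+x+y [[0.37, -0.415], [0.417, -0.186], [0.542, -0.451], [0.594, -0.219]]
{'fx': 309.70691628693146, 'fy': 309.70691628693146, 'cx': 322.32642788748416, 'cy': 199.79856997304128, 'mount': array([[ 1.33849216e-03, -9.53313185e-01, -3.01980430e-01,
         7.70072399e-02],
       [ 9.99999081e-01,  1.21027424e-03,  6.11697070e-04,
         5.93006195e-04],
       [-2.17659746e-04, -3.01980971e-01,  9.53313928e-01,
        -1.42734605e-01],
       [ 0.00000000e+00,  0.00000000e+00,  0.00000000e+00,
         1.00000000e+00]])}
```

View pics/w0.png

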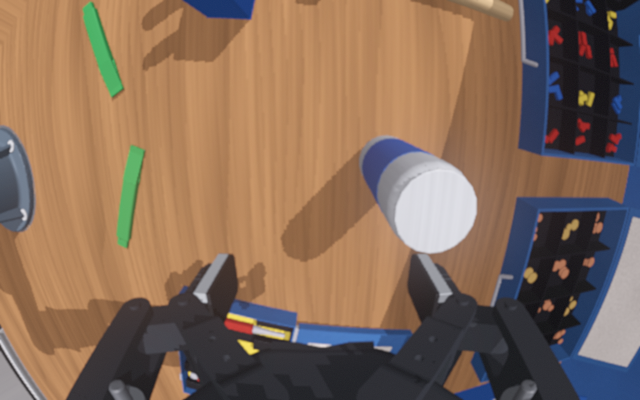

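Wrist view: spray can at (425,205), bin at the top (220,0), green bars at the left, case below. The bin and case are both turned about -0.17 to -0.2 rad. I move over the chisel with the jaws along the bin's y axis and partly closed, because the file's handle is close.

>>> send_rows(
  commands=[
    {"delta_pos": [-1.9,2.9,0.4],"yaw": 0.175},
    {"delta_pos": [-1.9,2.9,0.4],"yaw": 0.175},
    {"delta_pos": [-1.9,2.9,0.4],"yaw": 0.175},
    {"delta_pos": [-1.9,2.9,0.4],"yaw": 0.175},
    {"delta_pos": [-1.9,2.9,0.4],"yaw": 0.175},
    {"delta_pos": [-1.9,2.9,0.4],"yaw": 0.175},
    {"delta_pos": [-1.9,2.9,0.4],"yaw": 0.175},
    {"delta_pos": [-1.9,2.9,0.4],"yaw": 0.175},
    {"delta_pos": [0,0,0],"yaw": 0},
  ],
  grip=-0.1,
  force=30,
)

```text
t: 1.27
tcp_pos: [0.4656, 0.2375, 0.2603]
tool_rot: [0.063, 0.998, -0.002, -0.002]
force: [0.2, 0.1, -0.0]
finger_gap: 0.554
```

```bash
cat >> h.py <<'E'
from scipy.spatial.transform import Rotation as Ro
def wray(s,u,v):
    c=manip.get_calibration("wrist");M=np.array(c["mount"]);R=Ro.from_quat(s["tool_rot"]).as_matrix()
    a=np.array([u-c["cx"],v-c["cy"]]);r=np.hypot(*a);th=r/c["fx"]
    d=np.array([*(a/max(r,1e-9)*np.sin(th)),np.cos(th)])
    return np.array(s["tcp_pos"])+R@M[:3,3],R@M[:3,:3]@d
def wplane(s,u,v,z):
    o,d=wray(s,u,v);return o+d*(z-o[2])/d[2]
def yaw(s): # direction of jaws axis (tool y)
    y=Ro.from_quat(s["tool_rot"]).as_matrix()[:,1];return np.arctan2(y[1],y[0])
E
python3 - <<'E'
from h import *
s=manip.sense();print(s["t"],s["tcp_pos"].round(4),yaw(s),s["finger_gap"],s["q"].round(2))
im=manip.snapshot("wrist");cv2.imwrite("pics/w1.png",im);b=manip.snapshot("scene");cv2.imwrite("pics/scene1.png",b)
B=cv2.resize(b[140:240,300:400],None,fx=4,fy=4,interpolation=cv2.INTER_CUBIC)
W=cv2.resize(im,(400,250));o=np.zeros((400,800,3),np.uint8);o[:,:400]=B;o[:250,400:]=W;cv2.imwrite("pics/m1.png",im)
cv2.imwrite("pics/m2.png",B)
E
```

```text
1.275 [0.4656 0.2375 0.2603] 1.443971059596493 0.5544214311768181 [ 0.26  0.36  1.65 -0.    1.14 -1.18]
```

View pics/m1.png

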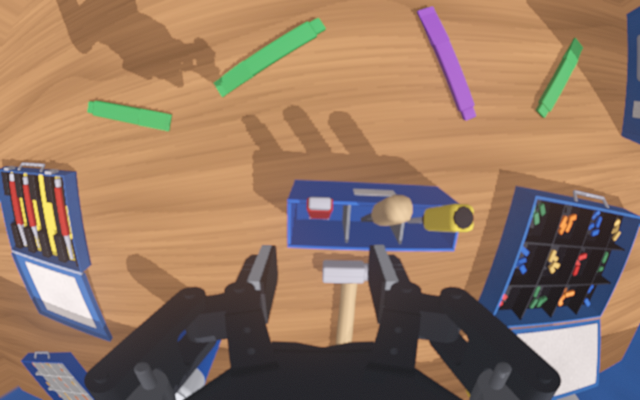

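Wrist view: bin rim corners at about (295,182), (290,248), (457,249). The chisel's steel head with red below is at (320,203), beside the pale handle (391,210) and the yellow handle (447,218).

```bash
python3 - <<'E'
from h import *
s=manip.sense();im=cv2.imread("pics/w1.png");hsv=cv2.cvtColor(im,cv2.COLOR_BGR2HSV)
sub=hsv[190:225,300:342]
red=cv2.inRange(sub,(0,120,70),(8,255,255))|cv2.inRange(sub,(172,120,70),(180,255,255))
wh=cv2.inRange(sub,(0,0,130),(180,110,255))
for nm,m in(("red",red),("head",wh)):
    ys,xs=np.nonzero(m);print(nm,len(xs),xs.min()+300,xs.max()+300,ys.min()+190,ys.max()+190)
    N,L,S,C=cv2.connectedComponentsWithStats(m);i=1+np.argmax(S[1:,4]);c=C[i]+[300,190];print(S[i],c)
    for z in(.14,.145,.15,.155):print(z,wplane(s,*c,z).round(4))
for q in((295,182),(290,248),(457,249),(456,194)):print(q,wplane(s,*q,.089).round(4))
cv2.imwrite("pics/m3.png",np.hstack([cv2.resize(im[165:260,280:380],None,fx=4,fy=4,interpolation=cv2.INTER_CUBIC),cv2.resize(cv2.imread("pics/scene1.png")[135:230,300:400],None,fx=4,fy=4,interpolation=cv2.INTER_CUBIC)]))
E
```

```text
red 154 307 331 205 217
[  7  15  25  13 154] [318.9025974  213.27272727]
0.14 [0.4855 0.2298 0.14  ]
0.145 [0.4838 0.2301 0.145 ]
0.15 [0.482  0.2304 0.15  ]
0.155 [0.4802 0.2307 0.155 ]
head 380 306 333 196 220
[  8   6  24  15 322] [319.40993789 203.22981366]
0.14 [0.4761 0.2315 0.14  ]
0.145 [0.4745 0.2318 0.145 ]
0.15 [0.4729 0.232  0.15  ]
0.155 [0.4713 0.2323 0.155 ]
(295, 182) [0.466  0.2062 0.089 ]
(290, 248) [0.5411 0.1885 0.089 ]
(457, 249) [0.5715 0.3854 0.089 ]
(456, 194) [0.5014 0.3821 0.089 ]
```

View pics/m3.png

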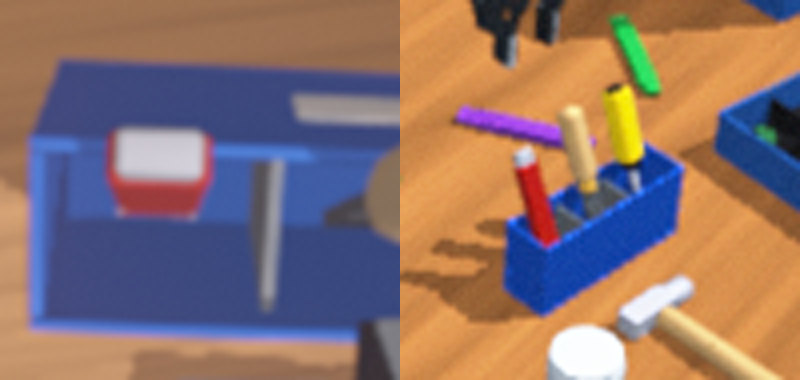

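```bash
python3 - <<'E'
from h import *
s=manip.sense()
rs=[ray("scene",331.2,174.2),ray("side",327,217),wray(s,320,200.5)]
for sel in([0,1,2],[0,2],[1,2],[0,1]):
    A=np.zeros((3,3));b=np.zeros(3)
    for i in sel:
        o,d=rs[i];P=np.eye(3)-np.outer(d,d);A+=P;b+=P@o
    x=np.linalg.solve(A,b);print(sel,x.round(4),[round(1e3*np.linalg.norm((np.eye(3)-np.outer(d,d))@(x-o)),1) for o,d in rs])
E
```

```text
[0, 1, 2] [0.4723 0.2336 0.146 ] [np.float64(4.4), np.float64(3.7), np.float64(1.0)]
[0, 2] [0.4742 0.2342 0.1444] [np.float64(2.4), np.float64(6.1), np.float64(2.4)]
[1, 2] [0.4699 0.2332 0.1483] [np.float64(7.4), np.float64(1.2), np.float64(1.2)]
[0, 1] [0.4724 0.2344 0.1461] [np.float64(4.0), np.float64(4.0), np.float64(1.9)]
```

>>> send_rows(
  commands=[
    {"delta_pos": [1.55,-0.5,-2.0],"yaw": -0.03},
    {"delta_pos": [0,0,-4.0],"yaw": 0},
    {"delta_pos": [0,0,-4.0],"yaw": 0},
    {"delta_pos": [0,0,-2.5],"yaw": 0},
    {"delta_pos": [0,0,0],"yaw": 0},
  ],
)

```text
t: 2.0
tcp_pos: [0.4888, 0.2254, 0.1317]
tool_rot: [0.088, 0.996, -0.003, 0.001]
force: [0.1, -0.3, 0.2]
finger_gap: 0.552
```

```bash
python3 - <<'E'
from h import *
s=manip.sense();print(s["t"],s["tcp_pos"].round(4),yaw(s),s["finger_gap"],s["force"])
im=manip.snapshot("wrist");cv2.imwrite("pics/w2.png",im);b=manip.snapshot("scene")
cv2.imwrite("pics/m4.png",np.hstack([im[150:400,170:470],cv2.resize(b[135:220,295:390],(400,250))[:,:400]]))
E
```

```text
2.0 [0.4888 0.2254 0.1317] 1.3953555752899636 0.552335292048536 [ 0.12805713 -0.34168216  0.22493078]
```

View pics/m4.png

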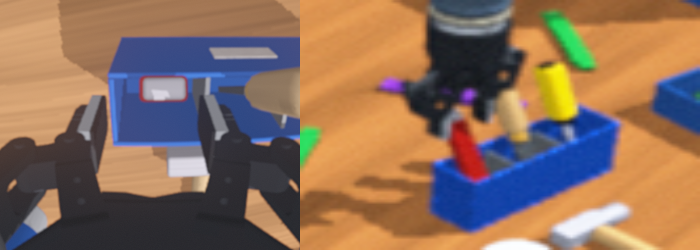

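```bash
python3 - <<'E'
from h import *
s=manip.sense();print(s["tcp_pos"].round(4),[wplane(s,333,238,z).round(4) for z in(.145,.148,.152)])
E
```

```text
[0.4903 0.2262 0.1338] [array([0.4751, 0.2339, 0.145 ]), array([0.4737, 0.2341, 0.148 ]), array([0.4718, 0.2342, 0.152 ])]
```

Head end confirmed near (0.4735, 0.234, 0.148). I correct for the overshoot and grip.

>>> send_rows(
  commands=[
    {"delta_pos": [-0.8,0.6,-0.6],"yaw": 0.01},
    {"delta_pos": [0,0,-0.8],"yaw": 0},
    {"delta_pos": [0,0,0],"yaw": 0},
  ],
)

```text
t: 2.48
tcp_pos: [0.4837, 0.233, 0.1223]
tool_rot: [0.082, 0.997, -0.001, 0.006]
force: [-0.5, -0.6, 1.1]
finger_gap: 0.548
```

>>> send_rows(
  commands=[
    {"delta_pos": [0,0,0],"yaw": 0},
    {"delta_pos": [0,0,0],"yaw": 0},
    {"delta_pos": [0,0,0],"yaw": 0},
    {"delta_pos": [0,0,0],"yaw": 0},
  ],
  grip=1,
  force=40,
)

```text
t: 2.98
tcp_pos: [0.4838, 0.2331, 0.1227]
tool_rot: [0.082, 0.997, -0.001, 0.007]
force: [-0.8, -0.4, 0.3]
finger_gap: 0.265
```

Gap 0.265 is about 23 mm, so the shank is held. I lift slightly toward -x.

>>> send_rows(
  commands=[
    {"delta_pos": [-0.2,0,1.0],"yaw": 0},
    {"delta_pos": [-0.4,0.1,2.0],"yaw": 0},
    {"delta_pos": [-0.4,0.1,2.0],"yaw": 0},
    {"delta_pos": [-0.4,0.1,2.0],"yaw": 0},
    {"delta_pos": [-0.2,0,2.0],"yaw": 0},
    {"delta_pos": [0,0,2.0],"yaw": 0},
    {"delta_pos": [0,0,1.0],"yaw": 0},
    {"delta_pos": [0,0,0],"yaw": 0},
  ],
)

```text
t: 3.98
tcp_pos: [0.4623, 0.2356, 0.2457]
tool_rot: [0.082, 0.997, -0.002, 0.002]
force: [0.3, -0.2, -3.3]
finger_gap: 0.267
```

```bash
python3 - <<'E'
from h import *
s=manip.sense();print(s["t"],s["tcp_pos"].round(4),yaw(s),s["finger_gap"],s["force"],s["ft_torque"])
im=manip.snapshot("side");cv2.imwrite("pics/s3.png",im);b=manip.snapshot("scene");cv2.imwrite("pics/sc3.png",b)
cv2.imwrite("pics/m5.png",np.hstack([cv2.resize(im[130:290,270:370],(375,600)),cv2.resize(b[100:220,290:370],(400,600))]))
E
```

```text
3.975 [0.4623 0.2356 0.2457] 1.4062954036767317 0.26653101665748197 [ 0.25556413 -0.1923025  -3.31616506] [ 0.02712053  0.05235739 -0.03547956]
```

View pics/m5.png

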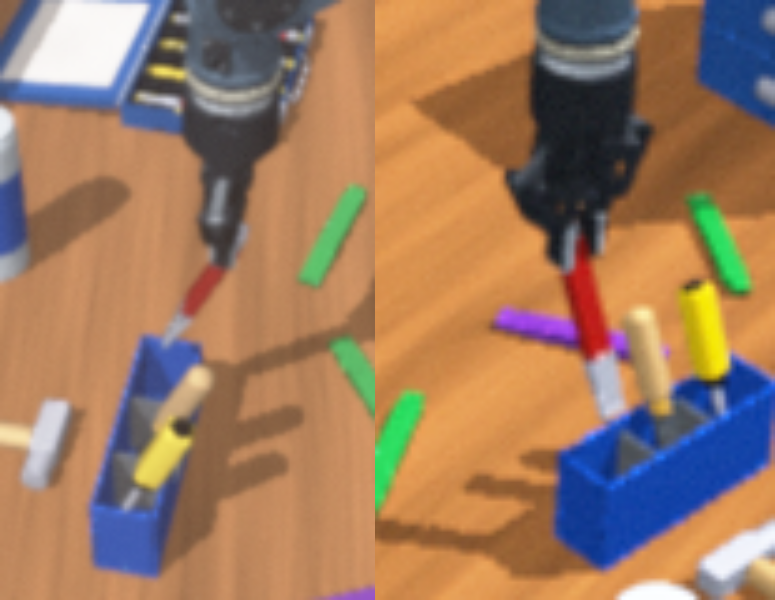

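The chisel is held and clear of the bin, still leaning about 24° with its edge toward +x. I travel to the clear bench area.

>>> send_rows(
  commands=[
    {"delta_pos": [0.5,-2.0,0],"yaw": 0},
    {"delta_pos": [1.0,-3.4,0],"yaw": 0},
    {"delta_pos": [1.0,-3.4,0],"yaw": 0},
    {"delta_pos": [1.0,-3.4,-1.5],"yaw": 0},
    {"delta_pos": [1.0,-3.4,-2.0],"yaw": 0},
    {"delta_pos": [0.5,-2.4,-2.0],"yaw": 0},
    {"delta_pos": [0.3,-1.0,-1.0],"yaw": 0},
    {"delta_pos": [0,0,0],"yaw": 0},
    {"delta_pos": [0,0,0],"yaw": 0},
  ],
)

```text
t: 5.2
tcp_pos: [0.5122, 0.0409, 0.1711]
tool_rot: [0.081, 0.997, -0.002, -0.005]
force: [0.4, -0.7, -3.3]
finger_gap: 0.27
```

```bash
python3 - <<'E'
from h import *
s=manip.sense();print(s["t"],s["tcp_pos"].round(4),yaw(s),s["finger_gap"],s["force"],s["ft_torque"])
for n in("scene","side"):
    im=manip.snapshot(n);cv2.imwrite(f"pics/{n}4.png",im)
    u,v=map(int,proj(n,s["tcp_pos"]));x0,y0=u-45,v-30
    hsv=cv2.cvtColor(im,cv2.COLOR_BGR2HSV);m=cv2.inRange(hsv,(0,150,70),(8,255,255))|cv2.inRange(hsv,(172,150,70),(180,255,255))
    w=np.zeros_like(m);w[y0:y0+90,x0:x0+90]=255;m&=w
    N,L,S,C=cv2.connectedComponentsWithStats(m);i=1+np.argmax(S[1:,4]);print(n,(u,v),S[i],C[i])
    # fit axis: intersect with vertical plane through tcp along chisel
    pts=np.argwhere(L==i)[:,::-1].astype(np.float32);(c,wh,a)=cv2.minAreaRect(pts);B=cv2.boxPoints((c,wh,a))
    e=sorted([(np.linalg.norm(B[k]-B[(k+1)%4]),(B[k]+B[(k+1)%4])/2) for k in range(4)],key=lambda t:t[0])[:2]
    j=yaw(s);nrm=np.array([np.cos(j),np.sin(j),0])
    for _,p in e:
        o,d=ray(n,*p);t=nrm@(s["tcp_pos"]-o)/(nrm@d);q=o+d*t-s["tcp_pos"];print("  rel along,z",round(float(q@[np.sin(j),-np.cos(j),0])*1e3),round(q[2]*1e3))
E
```

```text
5.2 [0.5122 0.0409 0.1711] 1.4079772191685747 0.2697532007913043 [ 0.42362894 -0.68456568 -3.26657686] [-0.00541372 -0.03274073  0.03271849]
scene (307, 198) [305 194  11  25 144] [310.3125     207.24305556]
  rel along,z -4 16
  rel along,z 32 -71
side (316, 172) [327 142  16   5  47] [334.34042553 144.06382979]
  rel along,z -37 138
  rel along,z -87 137
```

>>> send_rows(
  commands=[
    {"delta_pos": [0.7,-0.3,-1.5],"yaw": 0},
    {"delta_pos": [0.7,-0.3,-1.5],"yaw": 0},
    {"delta_pos": [0,0,-1.0],"yaw": 0},
    {"delta_pos": [0,0,-0.5],"yaw": 0},
    {"delta_pos": [0,0,-0.5],"yaw": 0},
    {"delta_pos": [0,0,0],"yaw": 0},
  ],
)

```text
t: 6.05
tcp_pos: [0.5268, 0.0362, 0.1195]
tool_rot: [0.08, 0.997, -0.002, -0.005]
force: [-0.9, 0.1, 1.9]
finger_gap: 0.267
```

The edge touches the bench (force step of about 5 N). I start the arc.

>>> send_rows(
  commands=[
    {"delta_pos": [-0.9,0.15,-0.5],"yaw": 0},
    {"delta_pos": [-1.0,0.15,-0.6],"yaw": 0},
    {"delta_pos": [-0.9,0.15,-0.7],"yaw": 0},
    {"delta_pos": [-0.9,0.15,-0.8],"yaw": 0},
    {"delta_pos": [0,0,0],"yaw": 0},
  ],
)

```text
t: 6.68
tcp_pos: [0.4918, 0.0417, 0.0994]
tool_rot: [0.08, 0.997, -0.003, 0.001]
force: [-1.4, 0.6, 0.9]
finger_gap: 0.268
```

>>> send_rows(
  commands=[
    {"delta_pos": [-0.9,0.14,-0.9],"yaw": 0},
    {"delta_pos": [-0.8,0.13,-1.0],"yaw": 0},
    {"delta_pos": [-0.8,0.12,-1.0],"yaw": 0},
    {"delta_pos": [-0.7,0.1,-1.1],"yaw": 0},
    {"delta_pos": [0,0,0],"yaw": 0},
  ],
)

```text
t: 7.3
tcp_pos: [0.4583, 0.0467, 0.0613]
tool_rot: [0.08, 0.997, -0.003, 0.001]
force: [-1.8, 0.5, 1.3]
finger_gap: 0.265
```

>>> send_rows(
  commands=[
    {"delta_pos": [-0.55,0.08,-1.1],"yaw": 0},
    {"delta_pos": [-0.45,0.07,-1.1],"yaw": 0},
    {"delta_pos": [-0.35,0.05,-1.1],"yaw": 0},
    {"delta_pos": [-0.2,0.03,-1.0],"yaw": 0},
    {"delta_pos": [0,0,-0.5],"yaw": 0},
    {"delta_pos": [0,0,0],"yaw": 0},
  ],
)

```text
t: 8.05
tcp_pos: [0.4461, 0.0487, 0.013]
tool_rot: [0.08, 0.997, -0.003, 0.004]
force: [-2.5, -0.2, 1.4]
finger_gap: 0.266
```

```bash
python3 - <<'E'
from h import *
s=manip.sense();print(s["t"],s["tcp_pos"].round(4),yaw(s),s["finger_gap"],s["force"],s["ft_torque"])
im=manip.snapshot("side");b=manip.snapshot("scene");cv2.imwrite("pics/sc5.png",b);cv2.imwrite("pics/s5.png",im)
cv2.imwrite("pics/m6.png",np.hstack([cv2.resize(im[150:230,270:350],(400,400)),cv2.resize(b[170:250,260:340],(400,400))]))
E
```

```text
8.05 [0.4461 0.0487 0.013 ] 1.4112404699204146 0.26639963259207244 [-2.53517498 -0.19518757  1.43271021] [ 0.0767616   0.04362922 -0.08975116]
```

View pics/m6.png

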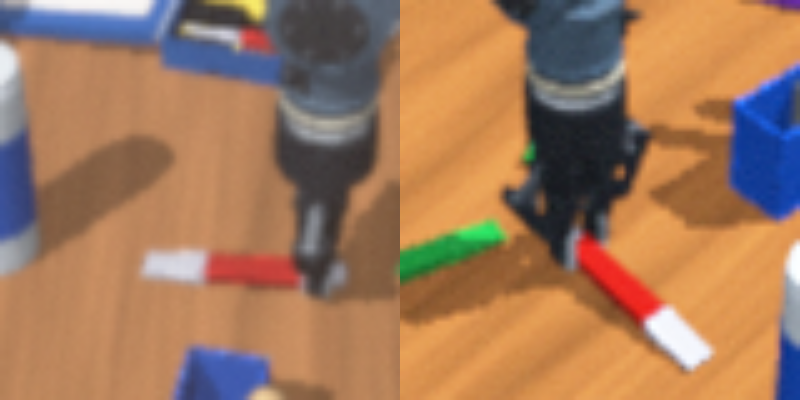

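The chisel is nearly flat, edge at +x. I lower until it's down, then open just enough to release.

>>> send_rows(
  commands=[
    {"delta_pos": [0,0,-0.4],"yaw": 0},
    {"delta_pos": [0,0,-0.4],"yaw": 0},
    {"delta_pos": [0,0,-0.2],"yaw": 0},
    {"delta_pos": [0,0,0],"yaw": 0},
  ],
)

```text
t: 8.65
tcp_pos: [0.4464, 0.0486, 0.0034]
tool_rot: [0.08, 0.997, -0.003, 0.005]
force: [-3.2, 0.6, 3.0]
finger_gap: 0.266
```

>>> send_rows(
  commands=[
    {"delta_pos": [0,0,0],"yaw": 0},
    {"delta_pos": [0,0,0],"yaw": 0},
    {"delta_pos": [0,0,0],"yaw": 0},
    {"delta_pos": [0,0,0],"yaw": 0},
  ],
  grip=-0.1,
)

```text
t: 9.15
tcp_pos: [0.4496, 0.0481, 0.0034]
tool_rot: [0.08, 0.997, -0.003, 0.007]
force: [-0.7, 0.4, 0.5]
finger_gap: 0.548
```

>>> send_rows(
  commands=[
    {"delta_pos": [0,0,2.0],"yaw": 0},
    {"delta_pos": [0,0,4.0],"yaw": 0},
    {"delta_pos": [0,0,4.0],"yaw": 0},
    {"delta_pos": [0,0,4.0],"yaw": 0},
    {"delta_pos": [0,0,2.0],"yaw": 0},
    {"delta_pos": [0,0,0],"yaw": 0},
  ],
)

```text
t: 9.9
tcp_pos: [0.449, 0.048, 0.1677]
tool_rot: [0.08, 0.997, -0.003, 0.007]
force: [0.3, -0.6, -0.4]
finger_gap: 0.548
```

```bash
cat >> h.py <<'E'
def redmask(im):
    hsv=cv2.cvtColor(im,cv2.COLOR_BGR2HSV);return cv2.inRange(hsv,(0,130,70),(8,255,255))|cv2.inRange(hsv,(172,130,70),(180,255,255))
def comp(m,roi,top=0):
    x,y,w,h=roi;N,L,S,C=cv2.connectedComponentsWithStats(m[y:y+h,x:x+w]);i=1+np.argsort(-S[1:,4])[top]
    return np.argwhere(L==i)[:,::-1].astype(np.float32)+[x,y],C[i]+[x,y]
E
python3 - <<'E'
from h import *
s=manip.sense();print(s["t"],s["tcp_pos"].round(4),yaw(s),s["finger_gap"],s["force"])
for n in("scene","side","wrist"):
    im=manip.snapshot(n);cv2.imwrite(f"pics/{n}6.png",im)
    if n=="wrist":cv2.imwrite("pics/m7.png",im)
E
```

```text
9.9 [0.449  0.048  0.1677] 1.4104242088799277 0.548499541250156 [ 0.25475297 -0.59422811 -0.42001179]
```

View pics/m7.png

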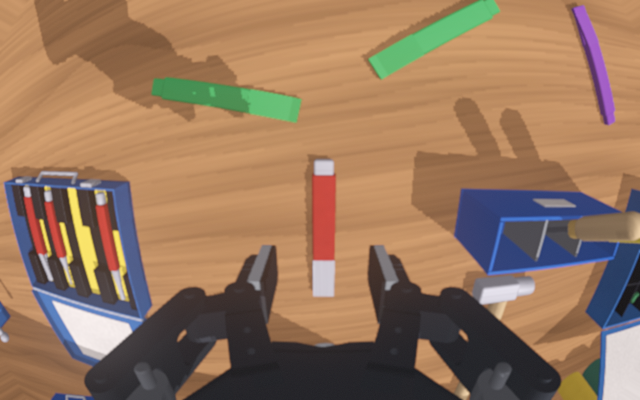

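The chisel lies flat and released, from (323,160) to (323,296). The trough is visible at (85,240). I measure the chisel now, then hover near the case for a better view of the empty place.

```bash
python3 - <<'E'
from h import *
s=manip.sense();im=cv2.imread("pics/wrist6.png")
p,c=comp(redmask(im),(295,140,60,140));q=wplane(s,*c,.012);print(c,p.min(0),p.max(0),q)
h=wplane(s,323.5,p.min(0)[1],.013);e=wplane(s,323.5,p.max(0)[1]+1,.010);print(h,e,np.hypot(*(h-e)[:2]))
for n,roi in(("scene",(270,190,60,60)),("side",(290,190,60,25))):
    m=cv2.imread(f"pics/{n}6.png");pp,cc=comp(redmask(m),roi);print(n,len(pp),plane(n,*cc,.010))
W=np.array([plane("side",268,203,0),plane("side",267,165,.19)]);print("can",W.round(3))
w=np.array([[wplane(s,u,v,.013)[:2] for u,v in((323,160),(323,296))]]);d=w[0,1]-w[0,0];print("ends",w,np.hypot(*d),np.arctan2(d[1],d[0]))
E
```

```text
[323.2610687  216.70585242] [312. 174.] [335. 259.] [0.48396323 0.04240128 0.012     ]
[0.439524   0.04973254 0.013     ] [0.53512787 0.03450865 0.01      ] 0.09680840079215451
scene 136 [0.48734652 0.04189168 0.01      ]
side 146 [0.48784888 0.04755991 0.01      ]
can [[0.702 0.034 0.   ]
 [0.69  0.028 0.19 ]]
ends [[[0.42569629 0.05145047]
  [0.58113396 0.02662683]]] 0.15740737947194036 -0.15836424531249418
```

>>> send_rows(
  commands=[
    {"delta_pos": [0,0,4.0],"yaw": 0},
    {"delta_pos": [0,-2.0,3.0],"yaw": 0},
    {"delta_pos": [1.5,-4.5,1.0],"yaw": 0},
    {"delta_pos": [1.5,-4.5,0],"yaw": 0},
    {"delta_pos": [1.5,-4.5,0],"yaw": 0},
    {"delta_pos": [1.5,-4.5,0],"yaw": 0},
    {"delta_pos": [1.5,-4.5,0],"yaw": 0},
    {"delta_pos": [1.5,-4.0,0],"yaw": 0},
    {"delta_pos": [1.5,-2.5,0],"yaw": 0},
    {"delta_pos": [0,0,0],"yaw": 0},
  ],
)

```text
t: 11.3
tcp_pos: [0.5469, -0.2698, 0.229]
tool_rot: [0.08, 0.997, 0.003, -0.012]
force: [-0.1, -0.5, -1.0]
finger_gap: 0.551
```

```bash
python3 - <<'E'
from h import *
s=manip.sense();s=manip.sense();print(s["t"],s["tcp_pos"].round(4),yaw(s),np.abs(s["qd"]).max())
im=manip.snapshot("wrist");cv2.imwrite("pics/w8.png",im);cv2.imwrite("pics/sc8.png",manip.snapshot("scene"));cv2.imwrite("pics/sd8.png",manip.snapshot("side"))
hsv=cv2.cvtColor(im,cv2.COLOR_BGR2HSV)
for nm,m in(("yel",cv2.inRange(hsv,(22,120,90),(35,255,255))),("red",redmask(im))):
    N,L,S,C=cv2.connectedComponentsWithStats(m)
    for i in 1+np.argsort(-S[1:,4])[:5]:
        pts=np.argwhere(L==i)[:,::-1].astype(np.float32);r=cv2.minAreaRect(pts)
        z=.006 if nm=="yel" else .015
        B=[wplane(s,*b,z)[:2].round(3).tolist() for b in cv2.boxPoints(r)]
        print(nm,S[i],C[i].round(1),wplane(s,*C[i],z)[:2].round(4),B)
import pickle;pickle.dump({k:s[k] for k in("tcp_pos","tool_rot")},open("s8.pkl","wb"))
E
```

```text
11.3 [ 0.5469 -0.2698  0.229 ] 1.4109626647566422 0.05085947459365444
yel [ 280   47   33  144 3818] [295.1 117.3] [ 0.4756 -0.29  ] [[0.558, -0.327], [0.388, -0.288], [0.396, -0.256], [0.565, -0.294]]
yel [ 324   49   35  145 2262] [340.1 122.9] [ 0.4906 -0.2388] [[0.57, -0.273], [0.401, -0.234], [0.407, -0.203], [0.578, -0.24]]
yel [ 237   47   29  141 2131] [250.8 120.6] [ 0.4696 -0.3431] [[0.546, -0.38], [0.376, -0.341], [0.385, -0.31], [0.553, -0.347]]
yel [ 196   48   25  138 1106] [211.2 122.9] [ 0.4618 -0.3932] [[0.534, -0.434], [0.364, -0.393], [0.373, -0.363], [0.541, -0.402]]
yel [580 363   5   6  20] [582.2 365.6] [1.1184 0.3083] [[1.116, 0.297], [1.106, 0.308], [1.122, 0.322], [1.131, 0.311]]
red [ 527   68   19   67 1054] [536.6 101.6] [0.4869 0.0351] [[0.53, 0.013], [0.44, 0.029], [0.441, 0.061], [0.533, 0.045]]
red [ 199   65   16   77 1019] [206.5 103.1] [ 0.4373 -0.3913] [[0.48, -0.411], [0.389, -0.391], [0.394, -0.373], [0.484, -0.394]]
red [335  68  15  79 784] [342.2 106.8] [ 0.4721 -0.2341] [[0.516, -0.25], [0.427, -0.23], [0.429, -0.218], [0.518, -0.238]]
red [243  67  14  73 753] [249.3 102.6] [ 0.4485 -0.339 ] [[0.489, -0.356], [0.405, -0.336], [0.409, -0.324], [0.492, -0.343]]
red [565 348  13  11  56] [570.4 352.8] [1.0179 0.2176] [[1.011, 0.191], [1.003, 0.229], [1.024, 0.245], [1.031, 0.206]]
```

Trough centre is (0.477, -0.291) with direction -0.225 rad, and the midpoint of the neighbouring troughs agrees. Chisel middle is (0.5045, 0.039) with direction -0.16. I return to grip the middle.

>>> send_rows(
  commands=[
    {"delta_pos": [-0.2,2.5,0],"yaw": 0},
    {"delta_pos": [-0.6,4.5,0],"yaw": 0},
    {"delta_pos": [-0.6,4.5,0],"yaw": 0},
    {"delta_pos": [-0.6,4.5,0],"yaw": 0},
    {"delta_pos": [-0.6,4.5,0],"yaw": 0},
    {"delta_pos": [-0.6,4.5,-2.5],"yaw": 0},
    {"delta_pos": [-0.6,3.5,-3.0],"yaw": 0},
    {"delta_pos": [-0.4,2.0,-3.0],"yaw": 0},
    {"delta_pos": [0,0,-2.0],"yaw": 0},
    {"delta_pos": [0,0,0],"yaw": 0},
  ],
)

```text
t: 12.7
tcp_pos: [0.4859, 0.0699, 0.1258]
tool_rot: [0.07, 0.997, 0.007, -0.015]
force: [0.4, -0.4, 0.5]
finger_gap: 0.552
```

```bash
python3 - <<'E'
from h import *
s=manip.sense();print(s["t"],s["tcp_pos"].round(4),yaw(s),s["finger_gap"],s["force"])
im=manip.snapshot("wrist");cv2.imwrite("pics/w9.png",im)
p,c=comp(redmask(im),(270,60,110,340));print(len(p),c,p.min(0),p.max(0),wplane(s,*c,.013))
for v in(p.min(0)[1],p.max(0)[1]+1):
    r=p[np.abs(p[:,1]-v)<4];print(v,wplane(s,r[:,0].mean(),v,.013))
E
```

```text
12.7 [0.4859 0.0699 0.1258] 1.429776325950896 0.5522148916470581 [ 0.36069132 -0.39237326  0.45659038]
2787 [289.7951202  202.31611051] [276. 151.] [303. 254.] [0.48518765 0.04275906 0.013     ]
151.0 [0.44099187 0.04965431 0.013     ]
255.0 [0.53538863 0.03544347 0.013     ]
```

>>> send_rows(
  commands=[
    {"delta_pos": [1.0,-1.5,-2.0],"yaw": -0.01},
    {"delta_pos": [1.0,-1.5,-2.0],"yaw": 0},
    {"delta_pos": [0,0,-1.5],"yaw": 0},
    {"delta_pos": [0,0,0],"yaw": 0},
    {"delta_pos": [0,0,0],"yaw": 0},
  ],
)

```text
t: 13.38
tcp_pos: [0.5076, 0.0414, 0.0758]
tool_rot: [0.075, 0.997, 0.007, -0.01]
force: [0.2, 0.4, 0.7]
finger_gap: 0.548
```

>>> send_rows(
  commands=[
    {"delta_pos": [-0.15,-0.15,-2.0],"yaw": 0},
    {"delta_pos": [0,0,-2.0],"yaw": 0},
    {"delta_pos": [0,0,-1.5],"yaw": 0},
    {"delta_pos": [0,0,-1.0],"yaw": 0},
    {"delta_pos": [0,0,-0.3],"yaw": 0},
    {"delta_pos": [0,0,0],"yaw": 0},
  ],
)

```text
t: 14.12
tcp_pos: [0.5077, 0.0414, 0.0095]
tool_rot: [0.074, 0.997, 0.007, -0.006]
force: [-0.1, -0.6, 0.1]
finger_gap: 0.547
```

>>> send_rows(
  commands=[
    {"delta_pos": [-0.2,-0.2,-0.3],"yaw": 0},
    {"delta_pos": [0,0,-0.25],"yaw": 0},
    {"delta_pos": [0,0,0],"yaw": 0},
  ],
)

```text
t: 14.5
tcp_pos: [0.5062, 0.0391, 0.0045]
tool_rot: [0.074, 0.997, 0.007, -0.005]
force: [0.8, -0.3, 0.1]
finger_gap: 0.548
```

>>> send_rows(
  commands=[
    {"delta_pos": [0,0,0],"yaw": 0},
    {"delta_pos": [0,0,0],"yaw": 0},
    {"delta_pos": [0,0,0],"yaw": 0},
    {"delta_pos": [0,0,0],"yaw": 0},
  ],
  grip=1,
  force=60,
)

```text
t: 15.0
tcp_pos: [0.5064, 0.0391, 0.0049]
tool_rot: [0.074, 0.997, 0.007, -0.005]
force: [0.3, -0.0, -0.5]
finger_gap: 0.261
```

>>> send_rows(
  commands=[
    {"delta_pos": [0,0,1.0],"yaw": 0},
    {"delta_pos": [0,0,2.5],"yaw": 0},
    {"delta_pos": [0,0,3.0],"yaw": 0},
    {"delta_pos": [0,0,2.0],"yaw": 0},
    {"delta_pos": [0,0,0],"yaw": 0},
    {"delta_pos": [0,0,0],"yaw": 0},
  ],
)

```text
t: 15.75
tcp_pos: [0.5041, 0.0395, 0.0921]
tool_rot: [0.074, 0.997, 0.007, -0.007]
force: [0.1, 0.1, -2.9]
finger_gap: 0.257
```

```bash
cat > chk.py <<'E'
from h import *
s=manip.sense();R=Ro.from_quat(s["tool_rot"]).as_matrix();print(s["t"],s["tcp_pos"].round(4),yaw(s),s["finger_gap"],s["force"],"tool z",R[:,2].round(3))
a=np.array([np.sin(yaw(s)),-np.cos(yaw(s)),0]);n=np.array([np.cos(yaw(s)),np.sin(yaw(s)),0])
for nm in("scene","side"):
    im=manip.snapshot(nm);cv2.imwrite(f"pics/k_{nm}_{s['t']:.2f}.png",im);u,v=map(int,proj(nm,s["tcp_pos"]))
    hsv=cv2.cvtColor(im,cv2.COLOR_BGR2HSV);m=redmask(im)
    x,y=u-30,v-25
    N,L,S,C=cv2.connectedComponentsWithStats(m[y:y+50,x:x+60])
    for i in 1+np.argsort(-S[1:,4])[:3]:
        p=np.argwhere(L==i)[:,::-1].astype(np.float32)+[x,y]
        if len(p)<12: continue
        B=cv2.boxPoints(cv2.minAreaRect(p));e=sorted([(np.linalg.norm(B[k]-B[(k+1)%4]),(B[k]+B[(k+1)%4])/2) for k in range(4)],key=lambda t:t[0])[:2]
        for _,q in e:
            o,d=ray(nm,*q);t=n@(s["tcp_pos"]-o)/(n@d);r=o+d*t-s["tcp_pos"];print(nm,len(p),"along,z mm",round(float(r@a)*1e3),round(r[2]*1e3))
E
python3 chk.py
```

```text
15.75 [0.5041 0.0395 0.0921] 1.4229302933690897 0.2571508498246124 [ 0.13592345  0.05588538 -2.90043964] tool z [-0.013  0.016 -1.   ]Traceback (most recent call last):
  File "chk.py", line 12, in <module>
    B=cv2.boxPoints(cv2.minAreaRect(p));e=sorted([(np.linalg.norm(B[k]-B[(k+1)%4]),(B[k]+B[(k+1)%4])/2) for k in range(4)],key=lambda t:t[0])[:2]
                    ~~~~~~~~~~~~~~~^^^
cv2.error: OpenCV(4.12.0) /io/opencv/modules/imgproc/src/convhull.cpp:143: error: (-215:Assertion failed) total >= 0 && (depth == CV_32F || depth == CV_32S) in function 'convexHull'
```

```bash
sed -i 's/minAreaRect(p)/minAreaRect(p.astype(np.float32))/' chk.py; python3 chk.py
```

```text
15.8 [0.5041 0.0394 0.092 ] 1.4228799297356565 0.25705717146719803 [-0.82459863  0.37937176 -3.0608459 ] tool z [-0.013  0.016 -1.   ]
scene 39 along,z mm -7 8
scene 39 along,z mm 26 7
scene 12 along,z mm -74 -10
scene 12 along,z mm -34 -13
side 94 along,z mm -12 -2
side 94 along,z mm -65 -3
side 14 along,z mm 20 8
side 14 along,z mm 21 -18
```

Middle gripped within about 3 mm, level, weight 2.9 N. I carry it over the case.

>>> send_rows(
  commands=[
    {"delta_pos": [0,-2.0,0.3],"yaw": -0.01},
    {"delta_pos": [-0.4,-4.0,0],"yaw": -0.01},
    {"delta_pos": [-0.4,-4.5,0],"yaw": -0.01},
    {"delta_pos": [-0.4,-4.5,0],"yaw": -0.01},
    {"delta_pos": [-0.4,-4.5,0],"yaw": -0.01},
    {"delta_pos": [-0.4,-4.5,0],"yaw": -0.01},
    {"delta_pos": [-0.4,-4.0,0],"yaw": -0.01},
    {"delta_pos": [-0.3,-2.5,0],"yaw": -0.01},
    {"delta_pos": [0,-1.0,0],"yaw": 0},
    {"delta_pos": [0,0,0],"yaw": 0},
  ],
)

```text
t: 17.15
tcp_pos: [0.472, -0.2831, 0.086]
tool_rot: [0.114, 0.993, 0.011, -0.013]
force: [-1.0, 0.7, -3.1]
finger_gap: 0.256
```

```bash
python3 chk.py|head -1
```

```text
17.15 [ 0.472  -0.2831  0.086 ] 1.3416097385963597 0.2557137727385501 [-0.97086206  0.68383437 -3.07845801] tool z [-0.024  0.025 -0.999]
```

>>> send_rows(
  commands=[
    {"delta_pos": [0.5,-0.85,-1.5],"yaw": 0},
    {"delta_pos": [0,0,-1.5],"yaw": 0},
    {"delta_pos": [0,0,-0.5],"yaw": 0},
    {"delta_pos": [0,0,0],"yaw": 0},
    {"delta_pos": [0,0,0],"yaw": 0},
  ],
)

```text
t: 17.88
tcp_pos: [0.477, -0.2871, 0.0476]
tool_rot: [0.111, 0.994, 0.012, -0.015]
force: [0.1, -0.8, -3.6]
finger_gap: 0.256
```

```bash
python3 - <<'E'
from h import *
s=manip.sense();print(s["t"],s["tcp_pos"].round(4),yaw(s),s["force"])
im=manip.snapshot("wrist");cv2.imwrite("pics/w10.png",im)
a=np.array([np.cos(-.225),np.sin(-.225)]);n=np.array([-a[1],a[0]]);P0=np.array([.4768,-.2913])
hsv=cv2.cvtColor(im,cv2.COLOR_BGR2HSV);zc=s["tcp_pos"][2]+.003+.0065
for nm,m,z in(("yel",cv2.inRange(hsv,(22,120,90),(35,255,255)),.006),("red",redmask(im),None)):
    N,L,S,C=cv2.connectedComponentsWithStats(m)
    for i in 1+np.argsort(-S[1:,4])[:7]:
        if S[i,4]<60: continue
        zz=z or (zc if abs(C[i][0]-322)<25 else .015)
        p=np.argwhere(L==i)[:,::-1];w=np.array([wplane(s,*q,zz)[:2] for q in p])-P0
        l=np.c_[w@a,w@n]*1e3;print(nm,S[i],"local x",l[:,0].min().round(1),l[:,0].max().round(1),"y",np.percentile(l[:,1],[2,50,98]).round(1))
E
```

```text
17.875 [ 0.477  -0.2871  0.0476] 1.3470520769564014 [ 0.07654177 -0.82971278 -3.62249603]Traceback (most recent call last):
  File "<stdin>", line 11, in <module>
  File "h.py", line 23, in wplane
    o,d=wray(s,u,v);return o+d*(z-o[2])/d[2]
        ~~~~^^^^^^^
  File "h.py", line 18, in wray
    c=manip.get_calibration("wrist");M=np.array(c["mount"]);R=Ro.from_quat(s["tool_rot"]).as_matrix()
ValueError: time passes only in moves, steps and waits
```

```bash
sed -i 's/^def ray(/_c={}\ndef cal(n):\n    if n not in _c:_c[n]=manip.get_calibration(n)\n    return _c[n]\ndef ray(/; s/c=manip.get_calibration("wrist")/c=cal("wrist")/' h.py
cat > al.py <<'E'
import sys
from h import *
s=manip.sense();print(s["t"],s["tcp_pos"].round(4),yaw(s),s["force"])
if len(sys.argv)>1: im=cv2.imread(sys.argv[1])
else: im=manip.snapshot("wrist");cv2.imwrite(f"pics/al{s['t']:.2f}.png",im)
a=np.array([np.cos(-.225),np.sin(-.225)]);n=np.array([-a[1],a[0]]);P0=np.array([.4768,-.2913])
hsv=cv2.cvtColor(im,cv2.COLOR_BGR2HSV);zc=s["tcp_pos"][2]+.003+.0065
for nm,m,z in(("yel",cv2.inRange(hsv,(22,120,90),(35,255,255)),.006),("red",redmask(im),None)):
    N,L,S,C=cv2.connectedComponentsWithStats(m)
    for i in 1+np.argsort(-S[1:,4])[:7]:
        if S[i,4]<60: continue
        zz=z or (zc if abs(C[i][0]-322)<25 else .015)
        p=np.argwhere(L==i)[:,::-1];w=np.array([wplane(s,*q,zz)[:2] for q in p])-P0
        l=np.c_[w@a,w@n]*1e3;print(nm,S[i],"local x",l[:,0].min().round(1),l[:,0].max().round(1),"y",np.percentile(l[:,1],[2,50,98]).round(1))
E
python3 al.py pics/w10.png
```

```text
17.925 [ 0.4771 -0.2872  0.0478] 1.347058325741093 [-0.023722    0.59838699 -2.93138159]
yel [ 203   96   58  198 3926] local x -85.5 49.7 y [-68.7 -46.2 -38.8]
yel [ 374   95   53  199 3252] local x -86.1 51.3 y [40.3 46.9 69.7]
yel [ 290   94   50  149 1048] local x -85.3 8.8 y [-14.5 -12.3   8.1]
yel [ 167  189   22  119 1042] local x -27.8 66.7 y [-102.6  -96.9  -92.3]
yel [131 103  32  37 493] local x -85.3 -62.1 y [-123.3 -108.1  -99.3]
yel [155 276  16  42 139] local x 39.9 79.0 y [-123.3 -121.8 -119. ]
yel [297 305   4  30  71] local x 59.1 87.3 y [-14.2 -13.1 -11.1]
red [ 298  129   53  182 8756] local x -66.4 26.5 y [-6.6  4.3 15.4]
red [ 132  138   46  138 3827] local x -62.9 33.8 y [-118.2 -106.8  -96. ]
red [ 387  135   32  142 3050] local x -61.9 31.0 y [47.5 54.3 61.2]
red [ 213  140   33  135 2873] local x -59.0 29.0 y [-59.9 -53.1 -46.3]
```

Chisel is at local x ≈ 0 and y +4.3 mm; the neighbouring tools put the trough centre at y +0.5. I shift -3.8 mm across and descend partway.

>>> send_rows(
  commands=[
    {"delta_pos": [-0.1,-0.4,0],"yaw": 0},
    {"delta_pos": [0,0,-0.6],"yaw": 0},
    {"delta_pos": [0,0,-0.6],"yaw": 0},
    {"delta_pos": [0,0,0],"yaw": 0},
  ],
)

```text
t: 18.42
tcp_pos: [0.4763, -0.2921, 0.0358]
tool_rot: [0.112, 0.994, 0.012, -0.014]
force: [-0.5, 1.0, -2.8]
finger_gap: 0.256
```

```bash
python3 al.py
```

```text
18.425 [ 0.4763 -0.2921  0.0358] 1.3466340973819495 [-0.46632523  0.95267508 -2.78450146]
yel [ 204   94   61  199 4168] local x -85.5 41.4 y [-68.6 -46.  -38.7]
yel [ 383   94   59  199 3168] local x -86.0 42.5 y [40.2 46.4 69.4]
yel [ 166  193   24  116 1086] local x -27.7 59.3 y [-102.3  -96.6  -92.3]
yel [128 102  33  38 543] local x -85.2 -62.5 y [-123.2 -108.3  -99.3]
yel [297  91  54  38 430] local x -85.7 -64.8 y [-14.5   0.7  15.1]
yel [420 226  13  60 139] local x -5.4 38.2 y [66.5 69.4 70.3]
yel [154 284  14  36 108] local x 40.1 72.2 y [-123.2 -121.8 -119.5]
red [ 296  129   56  182 8984] local x -66.0 26.9 y [-12.2  -0.9  10.4]
red [ 128  138   50  146 4318] local x -63.3 33.8 y [-118.1 -106.5  -95.7]
red [ 399  136   35  150 3461] local x -62.1 32.2 y [47.2 54.3 61.4]
red [ 215  141   34  143 3265] local x -59.1 29.2 y [-59.9 -53.  -46.2]
```

>>> send_rows(
  commands=[
    {"delta_pos": [0.03,0.15,-0.5],"yaw": 0},
    {"delta_pos": [0,0,-0.6],"yaw": 0},
    {"delta_pos": [0,0,-0.5],"yaw": 0},
    {"delta_pos": [0,0,-0.3],"yaw": 0},
    {"delta_pos": [0,0,0],"yaw": 0},
  ],
)

```text
t: 19.1
tcp_pos: [0.4768, -0.2904, 0.0155]
tool_rot: [0.111, 0.994, 0.012, -0.014]
force: [-0.4, -0.5, -2.6]
finger_gap: 0.26
```

```bash
python3 al.py|grep -E "^1|red"
```

```text
19.1 [ 0.4768 -0.2904  0.0155] 1.3469956915349997 [-0.37554759 -0.51551666 -2.62244766]
red [ 298  129   54  182 8647] local x -66.0 27.0 y [-9.8  1.  11.9]
red [ 106  142   58  159 4994] local x -63.1 35.2 y [-118.4 -106.5  -95.5]
red [ 403  138   42  156 3982] local x -62.3 24.3 y [46.9 54.  61.5]
red [ 198  144   42  149 3807] local x -59.3 22.7 y [-60.1 -52.8 -45.9]
```

Centred in the trough with no wall contact. I lower the last millimetres until the force shows contact.

>>> send_rows(
  commands=[
    {"delta_pos": [0,0,-0.25],"yaw": 0},
    {"delta_pos": [0,0,-0.2],"yaw": 0},
    {"delta_pos": [0,0,0],"yaw": 0},
  ],
)

```text
t: 19.52
tcp_pos: [0.4771, -0.2907, 0.0114]
tool_rot: [0.112, 0.994, 0.011, -0.014]
force: [-0.8, 0.2, -0.9]
finger_gap: 0.256
```

>>> send_rows(
  commands=[
    {"delta_pos": [0,0,-0.15],"yaw": 0},
    {"delta_pos": [0,0,0],"yaw": 0},
  ],
)

```text
t: 19.77
tcp_pos: [0.477, -0.2907, 0.0113]
tool_rot: [0.111, 0.994, 0.011, -0.014]
force: [-0.7, 0.5, -1.4]
finger_gap: 0.258
```

>>> send_rows(
  commands=[
    {"delta_pos": [0,0,-0.25],"yaw": 0},
    {"delta_pos": [0,0,0],"yaw": 0},
  ],
)

```text
t: 20.02
tcp_pos: [0.4771, -0.2908, 0.0114]
tool_rot: [0.111, 0.994, 0.011, -0.013]
force: [0.1, 0.3, -1.8]
finger_gap: 0.257
```

>>> send_rows(
  commands=[
    {"delta_pos": [0,0,0],"yaw": 0},
    {"delta_pos": [0,0,0],"yaw": 0},
    {"delta_pos": [0,0,0],"yaw": 0},
  ],
  grip=0.15,
)

```text
t: 20.4
tcp_pos: [0.4778, -0.2915, 0.0112]
tool_rot: [0.111, 0.994, 0.01, -0.013]
force: [0.5, 0.3, 0.1]
finger_gap: 0.427
```

```bash
python3 al.py|grep -E "^2|red"
```

```text
20.4 [ 0.4778 -0.2915  0.0112] 1.3473247598868476 [0.53017701 0.30688605 0.08938749]
red [ 300  127   52  182 8542] local x -65.7 27.0 y [-10.    0.6  11.3]
red [ 102  140   60  163 5195] local x -63.3 34.7 y [-118.5 -106.5  -95.5]
red [ 407  136   44  159 4304] local x -62.4 24.3 y [46.8 54.1 61.6]
red [ 196  142   44  153 4132] local x -59.4 23.3 y [-60.1 -52.8 -45.8]
```

Released in place. I withdraw straight up and check.

>>> send_rows(
  commands=[
    {"delta_pos": [0,0,1.0],"yaw": 0},
    {"delta_pos": [0,0,2.5],"yaw": 0},
    {"delta_pos": [0,0,4.0],"yaw": 0},
    {"delta_pos": [0.5,0,4.0],"yaw": 0},
    {"delta_pos": [2.5,0,4.0],"yaw": 0},
    {"delta_pos": [2.5,0.5,2.0],"yaw": 0},
    {"delta_pos": [2.0,0.5,0],"yaw": 0},
    {"delta_pos": [0,0,0],"yaw": 0},
    {"delta_pos": [0,0,0],"yaw": 0},
  ],
)

```text
t: 21.58
tcp_pos: [0.5527, -0.2802, 0.1965]
tool_rot: [0.112, 0.994, 0.01, -0.012]
force: [0.3, 0.1, -0.1]
finger_gap: 0.421
```

```bash
python3 al.py; python3 - <<'E'
from h import *
import glob
w=cv2.imread(sorted(glob.glob("pics/al*.png"))[-1]);b=manip.snapshot("scene");a=manip.snapshot("side")
f=lambda im,x,y,ww,h,W,H:cv2.resize(im[y:y+h,x:x+ww],(W,H),interpolation=cv2.INTER_CUBIC)
cv2.imwrite("pics/fin.png",np.vstack([f(w,180,20,220,150,792,340),np.hstack([f(a,290,115,80,55,396,250),f(b,180,240,120,76,396,250)])]))
E
```

```text
21.575 [ 0.5527 -0.2802  0.1965] 1.3465651728013883 [ 0.27476981  0.1350015  -0.14058751]
yel [ 330   37   30  157 2711] local x -86.1 87.4 y [39.2 49.1 70. ]
yel [ 230   39   30  155 2533] local x -86.0 87.1 y [-69.1 -48.9 -38.6]
yel [ 185   44   29  151 1252] local x -85.6 87.9 y [-123.3  -99.3  -92.2]
yel [279  37  31 157 794] local x -85.9 87.3 y [-14.6  13.3  15.5]
red [ 283   54   22   88 1869] local x -64.7 28.3 y [-10.3   0.2  10.6]
red [ 188   63   18   84 1249] local x -62.3 30.7 y [-115.9 -106.7  -98.1]
red [340  56  12  86 973] local x -26.6 11.0 y [35.  37.2 39.7]
red [237  61  13  81 947] local x -59.3 26.9 y [-59.5 -53.2 -47.2]
```

View pics/fin.png

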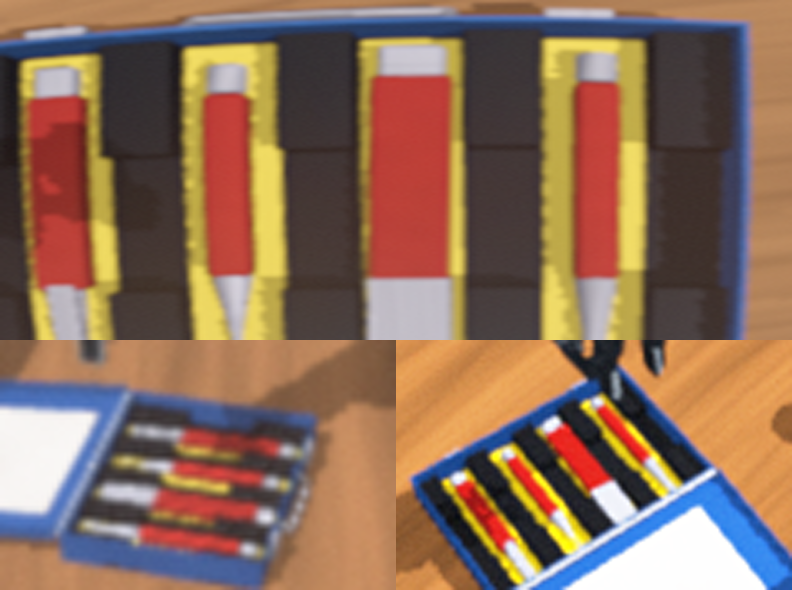

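The final picture shows the chisel lying flat in its trough, head on the same side as the others, at about x 0 and y 0 mm from the trough centre. The gripper is clear. I hand the job in.

```bash
python3 -c "
from station import manip
print(manip.sign_off())"
```

```text
the job is handed in; nothing more can be done
None
```

I lifted the flat cold chisel out of the bin by the shank just below its head. I lowered it edge-first onto the bench, let go, took it again by its middle and laid it in the empty place of the case. I handed the job in at about 22 s of the 51 s allowed; no verdict was reported.

**Final position:** the last wrist picture puts the chisel's middle within about 1 mm of the trough centre, both along and across. Its head is at -x like the others. It looks flat in all three views, but its height was not measured directly.

**Other tools and release:** the neighbouring tools measured within about 1 mm of where they were, except one. The drop in wrist force showed the chisel touching down, and it read about zero once the jaws opened.

**Checks that disagreed or were not made:**
- **Neighbour at +y:** in the last measurement its red patch came out 17 mm off. That is an artefact of using the wrong height in the ray cast for that patch. The measurements just before and after release put it in its place, and the picture shows it there.
- **Triangulation at the start:** the camera views of the chisel's head differed by 4–7 mm. The close wrist view settled it.
- **Tool tilt:** the tool had drifted about 2° off vertical by the time of placing.
- **Screwdriver, file, hammer and can:** I did not measure these again at the end. Nothing suggested they had been touched.

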